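# Roll the brush tube up its ramp to the stop

## Robot

A 6-joint arm with a two-finger parallel gripper is mounted at the origin on the work surface. World frame = base frame: x ahead of the robot, y to its left, z up, the work surface at z = 0. Lengths are in mm, angles in rad, forces in N, time in s.
With the tool pointing down it reaches from about 150 to 775 mm from the base axis. Payload 6.1 kg.
Tool frame: the origin (TCP) lies at the very end of the fingers, on their centre line; the grasp point (between the pads) lies 19 mm behind it; y points along the fingers, z is the direction in which the jaws open and shut, and the axes are right-handed (so a half turn about y gives the same grasp; the last joint's range is limited). The gripper opens to 85 mm and grips with 20 to 120 N. Pads are 22 mm wide; open, the fingers measure 114 mm over their backs; the gripper's body (76 mm by 85 mm) begins 54 mm behind the grasp point. The pads swing forward as they close: fully open they stand 13 mm farther back than shut.
Start: joints at [-1.197, 0.126, -0.04, 1.405, 0, 1.571], TCP at [191.699, -488.733, 231.295] pointing down, gripper open.
Joint ranges: [-2.72, 2.72], [-0.95, 1.95], [-1.27, 1.35], [-1.78, 2.02], [-1.46, 1.47], [-3.14, 3.14]. Speed limits (rad/s): [2.39, 2.39, 3.01, 3.14, 3.14, 3.14].

## Interface

Orientations are given as a 3x3 rotation matrix whose columns are the frame's x, y, z axes.
In Python, from plant import ctrl gives the robot as it stands. The module is installed in compiled form; this text tells all that it offers.
- The arm moves only by the tool arm_command, never from a script. Its argument "rows" is a list of rows, each a list of 3 entries, a list of its own where there are three numbers: the shift along the tool's x, y, z each as a share of 10 cm, from -1 to 1, then the turn, a rotation vector about the tool's x, y, z each as a share of pi rad, from -1 to 1, then the closure, from -1 (fully open) to 1 (shut). In form: [[[x, y, z], [wx, wy, wz], hand], ...]. A call has 1 to 20 rows; each row shifts and turns the commanded pose from where the row before left it, along the tool's axes as they then stand; what a row does not reach is not made up. A row lasts 1/12 s, in which the tool goes at most 41.7 mm and 7.16 degrees, less where a joint would pass 70% of its speed; a pose out of reach is approached as far as the arm can. A call with a number of a shift or a turn outside -1 to 1 is refused whole. A call with a gripper value outside its range is refused whole. The fingers move at their own pace and stop on an object; "grip_force" is the grip in N (left out, the last holds). Time passes only in rows, so rows that do not move let the fingers close. It gives the time, the measured TCP pose, the force and the opening at its end, in the units of the state.
- ctrl.observe(): the state, without advancing time (a new reading comes with each control period).
- ctrl.read_camera(name): name is "scene" or "top"; returns the picture (400x640x3 uint8, red, green, blue); there is no depth.
- ctrl.camera_params(name): a dict with "camera_matrix" (3x3 intrinsics, pixels), "eye" and "rotation" of the camera in the world. Camera axes: x right, y up, looking along -z (the intrinsics and any distortion apply to the point x, -y, -z); pixel columns grow to the right and rows downward; lengths in mm; the calibration is good to about 2 mm. A picture is of the moment at which its call begins. camera_params takes no time and is no camera call.
- ctrl.sign_off(): hands the job in, once; it reports no verdict.
The state is a dict: "time": time; "joint_positions": joint angles; "dq": joint speeds; "tau": joint torques, N m; "eef_pos": TCP position; "orientation": TCP orientation; "wrist_force": force on the tool from outside, world axes, zero at the start; "wrist_torque": the same for the moment, N m; "opening": finger opening in mm.
Only numpy, scipy, OpenCV 4.12 (cv2) and the standard library are available. Lean on these libraries where they do the work, as an engineer would, in place of code of your own. Each camera call takes 0.05 s, during which the arm holds its last target.

## Task

Put the zinc brush tube away so the kit drawer can be shut: with your fingertips behind it, push it slowly up its little ramp, over the crest and fully home against the rubber stop, and never let it get away and run back down. Only push it, do not pinch, lift or carry it, leave everything else in the drawer where it is, and take your hand away at the end.

Things in the scene. Friction and masses are not known exactly. Their poses are not given: they have to be found in the camera images.
- brush_tube: zinc-grey closed brush tube, black band at each end, a smooth cylinder 40 mm in diameter, 130 mm long, about 0.16 kg, loose. Origin on its axis, halfway along; its y axis is the tube's axis (x and z turn as it rolls). Starts lying across the ramp's low landing; under 3 N pushes it up. It counts as got away if it moves faster than 0.25 m/s before the crest: push at less than half that
- ramp: blue ramp with a white slope, fixed on the drawer floor, which is 4 mm above the work surface. Origin on the drawer floor under the middle of the slope; x points uphill (away from the robot, within 25 degrees), y across, z up. Channel 140 mm wide between side cheeks 5 mm thick, 30 mm high. All heights here are above the drawer floor. The tube rolls back down from anywhere on the slope.
- ramp_foot (a point): middle of the bottom edge of the slope: 50 mm downhill of the ramp's origin, 4 mm high. Downhill of it lies the level landing, 4 mm high and 70 mm long, ending in a foot lip 4 mm thick and 10 mm high. The slope is straight, about 9 degrees
- ramp_crest (a point): middle of the slope's top edge: 50 mm uphill of the ramp's origin, 20 mm high. Beyond it the floor drops to the level nest, 16 mm high and 33.5 mm long, up to the stop; once past the crest the tube drops into the nest and stays
- ramp_seat (a point): where the tube's origin lies when it is home in the nest against the stop: 63.5 mm uphill of the ramp's origin, 36 mm above the drawer floor, on the ramp's centre line; axes as the ramp's
- ramp_stop (a point): point on the face of the rubber stop, on the centre line, 36 mm high, 20 mm uphill of ramp_seat; axes as the ramp's. The stop is fixed, 42 mm high, 12 mm thick
- reagent_bottle: bystander: green glass bottle with a black cap, 60 mm in diameter, 115 mm high, standing, loose; origin at the centre of its underside
- magnifier: bystander: silver-bodied magnifier lying flat, lens 72 mm across, 13 mm high, about 145 mm long; origin at its middle on its underside, handle to its -x
- frame_a: bystander: white plastic lift backing frame lying flat, 110 x 81 x 6 mm; origin at the centre of its underside
- frame_b: bystander: a second white frame like frame_a
- powder_jar: bystander: clear jar with black cap, 48 mm in diameter, 48 mm high, standing beside the ramp on its +y side; origin at the centre of its underside
- swab_vial: bystander: amber vial with orange cap, 28 mm in diameter, 62 mm high, standing beside the ramp on its -y side; origin at the centre of its underside
Not all that is in view belongs to the job. There is more than one size of the brush_tube; the job needs the smaller.

How it is judged:
By the outcome, as a careful person would: the job done as asked, in the order asked, and still so for the second after the job is handed in, with the robot touching nothing.
It also fails if it takes over 35 s, if anything falls off the work surface, if the arm or the gripper's body presses on something with over 40 N, if the wrist force passes 120 N, or if a joint passes its speed limit or range.

## Working session

There is one attempt and no reset: what is moved stays moved. The work goes in short steps, Python scripts to look and compute and a tool call to move; the robot and the scene stay as the last step left them, time stands still between calls to the robot, and variables do not carry over. Pictures are saved under pics/ and viewed, and the job is handed in when it is done.

Besides the shell and the picture viewer there is one more tool, called after "Request:" by a JSON object that holds its "api" and its "payload", one argument or row to a line. arm_command: Moves the arm, as the interface text tells. Its arguments: {"type":"object","properties":{"rows":{"type":"array"},"grip_force":{"type":"number"}},"required":["rows"]}

```bash
mkdir -p pics; python3 - <<'E'
from plant import ctrl
import cv2,numpy as np
for n in("scene","top"):
    im=ctrl.read_camera(n); cv2.imwrite(f"pics/{n}0.png",im[:,:,::-1])
    p=ctrl.camera_params(n); print(n,{k:np.round(v,4).tolist() if not isinstance(v,str) else v for k,v in p.items()})
print(ctrl.observe())
E
```

```text
scene {'camera_matrix': [[398.8282, 0.0, 315.8209], [0.0, 398.8282, 201.1972], [0.0, 0.0, 1.0]], 'eye': [813.2641, -752.1137, 760.9244], 'rotation': [[0.9043, -0.2667, 0.3333], [0.4267, 0.5913, -0.6844], [-0.0145, 0.7611, 0.6485]]}
top {'camera_matrix': [[376.8816, 0.0, 322.151], [0.0, 376.8816, 204.3883], [0.0, 0.0, 1.0]], 'eye': [368.5978, 8.8054, 1126.945], 'rotation': [[0.0137, 0.9982, -0.0586], [-0.9999, 0.0136, -0.0024], [-0.0016, 0.0586, 0.9983]]}
{'time': 0.1, 'joint_positions': array([-1.19700084e+00,  1.26324698e-01, -4.05433743e-02,  1.40538900e+00,
        1.28733002e-05,  1.57080184e+00]), 'dq': array([ 1.07138583e-03, -2.39082280e-03,  3.04843307e-03, -5.88805927e-05,
        2.24681942e-03, -1.68452050e-04]), 'tau': array([-5.21360271e-04, -4.36907172e+01,  3.53605270e+01,  1.37718284e-02,
       -1.89729022e-06,  1.55960812e-06]), 'eef_pos': array([ 191.56941301, -488.392914  ,  230.58705724]), 'orientation': array([[-9.30950146e-01, -5.21408445e-04,  3.65145935e-01],
       [-3.65146307e-01,  1.36457766e-03, -9.30949146e-01],
       [-1.28652386e-05, -9.99998933e-01, -1.46074414e-03]]), 'wrist_force': array([-0.56503009,  0.72680413,  0.47672975]), 'wrist_torque': array([ 0.02092848, -0.01600467, -0.03799322]), 'opening': 85.5255192701747}
```

View pics/scene0.png

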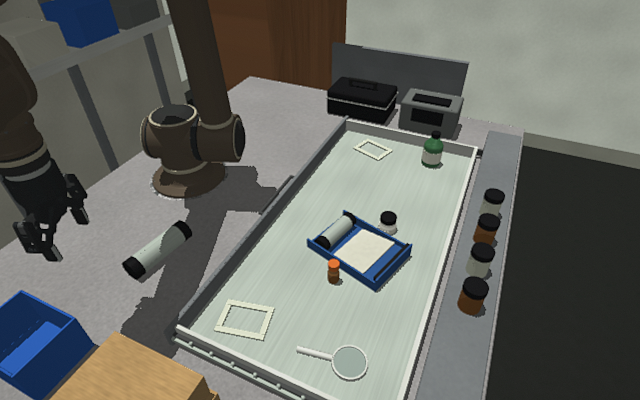

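View pics/top0.png

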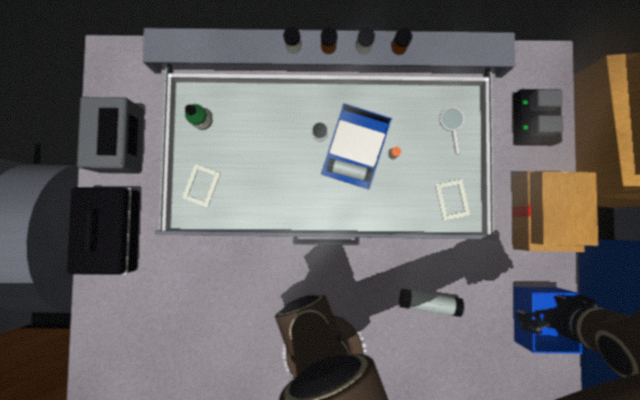

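Two tubes are in view. One lies on the ramp landing (top image ~349,170; scene ~335,231). The other lies on the bench outside the drawer (top ~431,301; scene ~157,250) and looks longer. The one on the ramp fits the description, so I'll confirm it in enlarged crops.

```bash
python3 - <<'E'
import cv2
t=cv2.imread("pics/top0.png"); s=cv2.imread("pics/scene0.png")
cv2.imwrite("pics/tc.png",cv2.resize(t[95:195,300:420],None,fx=6,fy=6,interpolation=cv2.INTER_CUBIC))
cv2.imwrite("pics/sc.png",cv2.resize(s[195:295,295:425],None,fx=6,fy=6,interpolation=cv2.INTER_CUBIC))
E
```

```text
(no output)
```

View pics/tc.png

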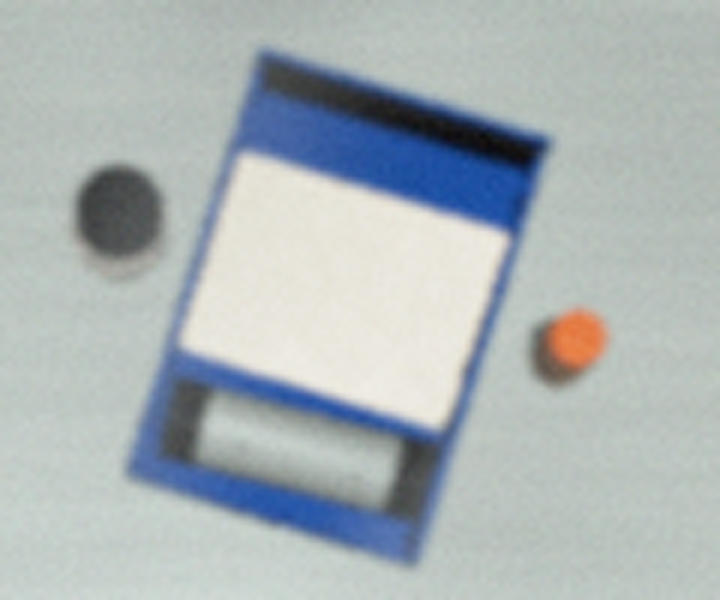

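View pics/sc.png

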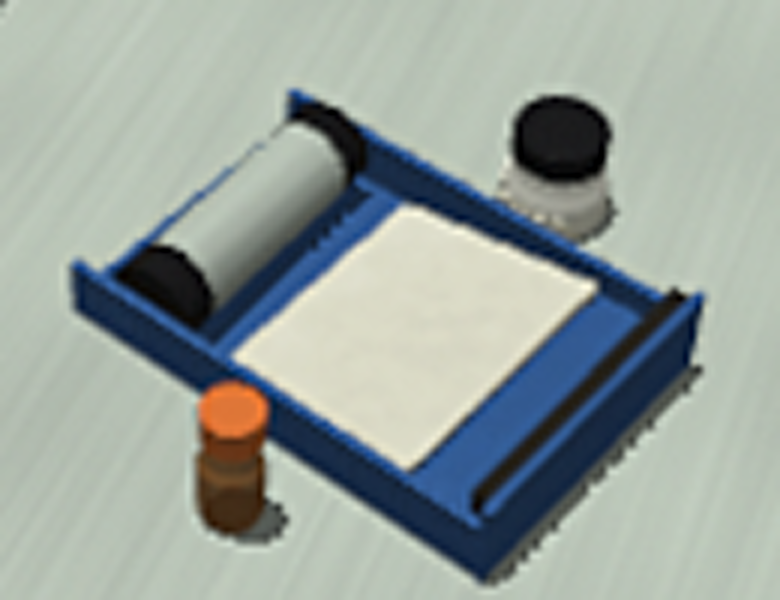

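```bash
cat >h.py <<'E'
import numpy as np
from plant import ctrl
def proj(P,c):
    R=np.array(c["rotation"]);K=np.array(c["camera_matrix"])
    q=(np.atleast_2d(P)-np.array(c["eye"]))@R
    q=q*[1,-1,-1]; u=q@K.T; return u[:,:2]/u[:,2:]
def ray(px,c,z):
    R=np.array(c["rotation"]);K=np.array(c["camera_matrix"])
    d=np.linalg.solve(K,[px[0],px[1],1.])*[1,-1,-1]; d=R@d
    e=np.array(c["eye"]); return e+d*(z-e[2])/d[2]
T=ctrl.camera_params("top");S=ctrl.camera_params("scene")
def ct(p): return (np.array(p)+.5)/6-.5+np.array([300,95])
def cs(p): return (np.array(p)+.5)/6-.5+np.array([295,195])
E
python3 - <<'E'
from h import *
from scipy.optimize import least_squares
# white: foot +y, foot -y, crest +y, crest -y
tw=ct([(180,347),(443,432),(243,150),(512,232)]); sw=cs([(232,353),(408,203),(408,470),(600,287)])[[1,0,3,2]]
zs=[8,8,24,24]
for n,w,c in(("top",tw,T),("scene",sw,S)):
    P=np.array([ray(p,c,z) for p,z in zip(w,zs)]); print(n,np.round(P,1).tolist())
    print(' len',np.linalg.norm(P[2]-P[0]),np.linalg.norm(P[3]-P[1]),'wid',np.linalg.norm(P[1]-P[0]),np.linalg.norm(P[2]-P[3]))
    f=(P[0]+P[1])/2;k=(P[2]+P[3])/2;print(' mid',(f+k)/2,'yaw',np.degrees(np.arctan2(*(k-f)[1::-1])), 'across',np.degrees(np.arctan2(*((P[0]-P[1])+(P[2]-P[3]))[1::-1]))-90)
# joint fit w/ cheeks corners
def ramp(p,L): 
    x,y,a=p; L=np.array(L,float);c,s=np.cos(a),np.sin(a)
    return np.c_[x+c*L[:,0]-s*L[:,1],y+s*L[:,0]+c*L[:,1],L[:,2]+4]
def res(p,v=False):
    h=p[3]
    W=[(-50,h,4),(-50,-h,4),(50,h,20),(50,-h,20)]
    O=[(-124,75,30),(-124,-75,30)]
    r=[proj(ramp(p,W),T)+p[4:6]-tw,proj(ramp(p,W),S)+p[6:8]-sw]
    r.append(proj(ramp(p,O),T)+p[4:6]-ct([(128,475),(415,565)]))
    r.append(proj(ramp(p,O),S)+p[6:8]-cs([(293,90),(73,262)]))
    r.append(proj(ramp(p,[(95.5,75,30)]),S)+p[6:8]-cs([(703,295)]))
    if v:
        for k in r:print(np.round(k,2).tolist())
    return np.r_[np.vstack(r).ravel(),p[4:8]*.7]
s=least_squares(res,[470,-90,-.3,68,0,0,0,0]);print(s.x,np.degrees(s.x[2]));res(s.x,True)
E
```

```text
top [[590.6, -8.7, 8.0], [549.6, -140.3, 8.0], [686.3, -38.4, 24.0], [647.0, -171.7, 24.0]]
 len 101.5037452125626 103.5834189016102 wid 137.8760346054503 138.98288683049023
 mid [618.38397218 -89.78323693  16.        ] yaw -17.545653016082543 across -16.87909386154743
scene [[589.1, -7.9, 8.0], [553.0, -123.1, 8.0], [684.9, -37.9, 24.0], [645.4, -164.1, 24.0]]
 len 101.6996255273407 102.3513230695434 wid 120.70158141554242 132.19465827070786
 mid [618.0796318  -83.23465972  16.        ] yaw -20.672467624543607 across -17.401507959815575Traceback (most recent call last):
  File "<stdin>", line 25, in <module>
    return func(*args, **kwargs)
    vector_fun = VectorFunction(
        fun_wrapped,
    ...<6 lines>...
        workers=workers
    )
    self._update_fun()
    ~~~~~~~~~~~~~~~~^^
    self.f = self.fun_wrapped(xp_copy(self.x))
             ~~~~~~~~~~~~~~~~^^^^^^^^^^^^^^^^^
    return np.atleast_1d(self.fun(x))
                         ~~~~~~~~^^^
    return self.f(x, *self.args, **self.kwargs)
           ~~~~~~^^^^^^^^^^^^^^^^^^^^^^^^^^^^^^
  File "<stdin>", line 18, in res
  File "<stdin>", line 12, in ramp
ValueError: too many values to unpack (expected 3)
```

The near (-y) cheek hides the white -y corners in the scene view, so I'll leave those two out of the fit.

```bash
python3 - <<'E'
from h import *
from scipy.optimize import least_squares
tw=ct([(180,347),(443,432),(243,150),(512,232)]); sw=cs([(408,203),(600,287)])
def ramp(p,L): 
    x,y,a=p[:3]; L=np.array(L,float);c,s=np.cos(a),np.sin(a)
    return np.c_[x+c*L[:,0]-s*L[:,1],y+s*L[:,0]+c*L[:,1],L[:,2]+4]
def res(p,v=False):
    W=[(-50,70,4),(-50,-70,4),(50,70,20),(50,-70,20)]
    O=[(-124,75,30),(-124,-75,30)]
    r=[proj(ramp(p,W),T)+p[3:5]-tw,proj(ramp(p,[W[0],W[2]]),S)+p[5:7]-sw]
    r.append(proj(ramp(p,O),T)+p[3:5]-ct([(128,475),(415,565)]))
    r.append(proj(ramp(p,O),S)+p[5:7]-cs([(293,90),(73,262)]))
    r.append(proj(ramp(p,[(95.5,75,30)]),S)+p[5:7]-cs([(703,295)]))
    if v:
        for k in r:print(np.round(k,2).tolist())
    return np.r_[np.vstack(r).ravel(),p[3:7]*.7]
s=least_squares(res,[618,-89,-.3,0,0,0,0]);print(s.x,np.degrees(s.x[2]));res(s.x,True)
# tube ends in top at z=28+: tube axis 4+4+20=28; centre of outline
p=s.x
for q in [(180,418),(420,480)]:print('tube end px',ray(ct(q),T,32))
q=ray(ct((298,450)),T,30);print('tube c',q)
c,sn=np.cos(p[2]),np.sin(p[2]);d=q[:2]-p[:2];print('in ramp',c*d[0]+sn*d[1],-sn*d[0]+c*d[1])
print('seat',ramp(p,[(63.5,0,36),(-50,0,4),(50,0,20),(-120,0,4)]))
E
```

```text
[ 6.17542696e+02 -8.69140984e+01 -2.83981990e-01  7.62585809e-01
 -4.44521423e-01 -1.81976581e-02  2.80900039e-01] -16.270969481741503
[[-0.24, 0.02], [0.69, -0.56], [-0.82, -0.07], [-0.45, -0.1]]
[[0.29, -0.23], [0.56, -0.78]]
[[-0.49, 0.46], [0.93, 0.47]]
[[-0.62, -1.4], [-0.85, -0.4]]
[[0.63, 2.67]]
tube end px [550.85757133  -8.76536755  32.        ]
tube end px [ 521.98252119 -126.064314     32.        ]
tube c [536.20850545 -66.63425121  30.        ]
in ramp -83.758558192624 -3.320656833234267
seat [[ 678.49935488 -104.70555132   40.        ]
 [ 569.54532765  -72.9050804     8.        ]
 [ 665.5400653  -100.92311645   24.        ]
 [ 502.3490113   -53.29245516    8.        ]]
```

```bash
python3 - <<'E'
from h import *
from scipy.optimize import least_squares
tw=ct([(180,347),(443,432),(243,150),(512,232)]); sw=cs([(408,203),(600,287)])
def ramp(p,L): 
    x,y,a=p[:3]; L=np.array(L,float);c,s=np.cos(a),np.sin(a)
    return np.c_[x+c*L[:,0]-s*L[:,1],y+s*L[:,0]+c*L[:,1],L[:,2]+4]
def res(p,v=False):
    W=[(-50,70,4),(-50,-70,4),(50,70,20),(50,-70,20)]
    O=[(-124,75,30),(-124,-75,30)]
    r=[proj(ramp(p,W),T)+p[3:5]-tw,proj(ramp(p,[W[0],W[2]]),S)+p[5:7]-sw]
    r.append(proj(ramp(p,O),S)+p[5:7]-cs([(293,90),(73,262)]))
    r.append(proj(ramp(p,[(95.5,70,42)]),S)+p[5:7]-cs([(703,295)]))
    r.append(proj(ramp(p,[(95.5,70,42),(95.5,-70,42)]),T)+p[3:5]-ct([(265,50),(552,137)]))
    if v:
        for k in r:print(np.round(k,2).tolist())
    return np.r_[np.vstack(r).ravel(),p[3:7]*.7]
s=least_squares(res,[618,-89,-.3,0,0,0,0]);print(s.x,np.degrees(s.x[2]));res(s.x,True)
p=s.x
for z in(4,10,30):print(z,(proj(ramp(p,[(-124,75,z),(-124,-75,z)]),T)+p[3:5]-[300,95])*6)
q=ray(ct((298,450))-p[3:5],T,30);c,sn=np.cos(p[2]),np.sin(p[2]);d=q[:2]-p[:2];print('tube in ramp',c*d[0]+sn*d[1],-sn*d[0]+c*d[1])
print('seat',ramp(p,[(63.5,0,36)]))
o=ctrl.observe();print('tcp px',proj(o['eef_pos'],S),proj(o['eef_pos']+[0,0,13],S))
import cv2
s=cv2.imread("pics/scene0.png");cv2.imwrite("pics/g.png",cv2.resize(s[170:270,0:110],None,fx=6,fy=6,interpolation=cv2.INTER_CUBIC))
E
```

```text
[ 6.17562982e+02 -8.84769010e+01 -2.89075011e-01  4.59970573e-01
 -1.47812109e-01  1.30625240e-01  3.22663883e-01] -16.562778096981802
[[-0.07, 0.18], [0.79, -0.18], [-0.48, 0.14], [-0.17, 0.33]]
[[0.41, 0.2], [0.6, -0.21]]
[[-0.43, -1.07], [-0.91, -0.16]]
[[0.26, 1.08]]
[[0.79, 0.02], [-1.09, -0.42]]
4 [[123.33235858 483.12487509]
 [411.58468068 572.56269956]]
10 [[123.24759698 481.49353063]
 [413.04528159 571.40676081]]
30 [[122.95839136 475.92740192]
 [418.02913285 567.46247545]]
tube in ramp -85.02421684755208 -1.0965372675528577
seat [[ 678.42823759 -106.57857534   40.        ]]
tcp px [[ 74.88860207 245.82052484]] [[ 71.97581577 240.88434807]]
```

View pics/g.png

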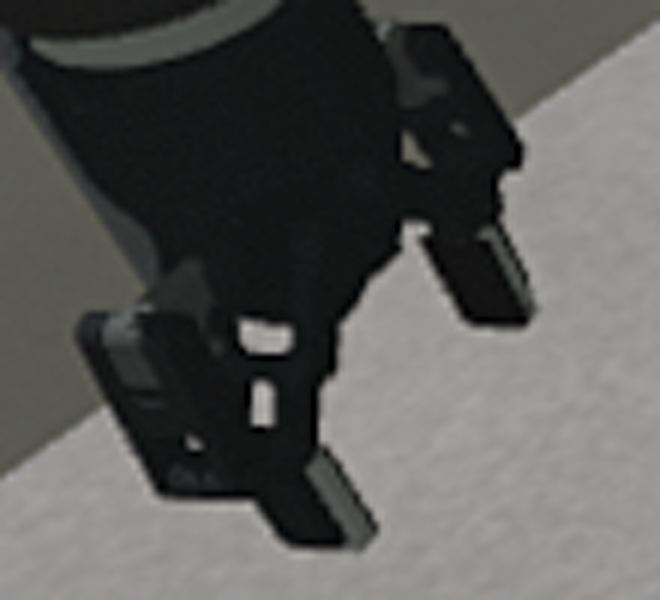

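Read off the images:
- **Fingertips:** open, they show in the scene view at about (54,261) and (83,223). They sit about 13 mm above the TCP, as the text says.
- **Ramp:** origin at about (617.6, -88.5) mm, yaw -16.6°.
- **Tube:** 85 mm downhill of the ramp origin. It must lie between -100 and -50, so this fits.

Next I'll check the drawer front's clearance and test which way the wrist turns.

Request:
{"api": "arm_command", "payload": {
  "rows": [
    [[0,0,0],[0,-0.0395,0],-1],
    [[0,0,0],[0,-0.0395,0],-1]
  ]
}}

```text
time: 0.27
eef_pos: [191.6, -488.5, 230.8]
orientation: [[-0.809, -0.0, 0.587], [-0.587, 0.001, -0.809], [-0.0, -1.0, -0.001]]
wrist_force: [-0.8, -0.3, 0.3]
opening: 85.5
```

```bash
python3 - <<'E'
from h import *
for z in(4,50,80):print(z,ray((335,233),T,z),ray((335,238),T,z))
for z in(4,50,80):print('scene front edge',z,ray((265,215),S,z))
o=ctrl.observe();print(o['joint_positions'],o['orientation'],o['time'],o['eef_pos'])
E
```

```text
4 [349.83519817 -27.89094187   4.        ] [335.0315807  -28.06423156   4.        ]
50 [350.60378481 -26.38772145  50.        ] [336.4065785  -26.55391255  50.        ]
80 [351.10503697 -25.4073603   80.        ] [337.3033162  -25.56892189  80.        ]
scene front edge 4 [319.1662849 -66.5622603   4.       ]
scene front edge 50 [ 349.19371883 -108.22476111   50.        ]
scene front edge 80 [ 368.77682791 -135.39595729   80.        ]
[-1.19699884e+00  1.26197931e-01 -4.02603006e-02  1.40540769e+00
 -3.64494898e-05  1.31688833e+00] [[-8.09377220e-01 -4.24499924e-04  5.87288971e-01]
 [-5.87289078e-01  9.82430086e-04 -8.09376658e-01]
 [-2.33390024e-04 -9.99999427e-01 -1.04446070e-03]] 0.2667 [ 191.59520088 -488.49569069  230.78317202]
```

Request:
{"api": "arm_command", "payload": {
  "rows": [
    [[0,0,0],[0,-0.0393,0],-1],
    [[0,0,0],[0,-0.0393,0],-1],
    [[0,0,0],[0,-0.0393,0],-1],
    [[0,0,0],[0,-0.0393,0],-1],
    [[0,0,0],[0,-0.0393,0],-1],
    [[0,0,0],[0,-0.0393,0],-1],
    [[0,0,0],[0,-0.0393,0],-1],
    [[0,0,0],[0,-0.0393,0],-1],
    [[0,0,0],[0,-0.0393,0],-1],
    [[0,0,0],[0,-0.0393,0],-1],
    [[0,0,0],[0,-0.0393,0],-1],
    [[0,0,0],[0,-0.0393,0],-1],
    [[0,0,0],[0,-0.0393,0],-1],
    [[0,0,0],[0,-0.0393,0],-1],
    [[0,0,0],[0,-0.0393,0],-1],
    [[0,0,0],[0,-0.0393,0],-1],
    [[0,0,0],[0,-0.0393,0],-1],
    [[0,0,0],[0,-0.0393,0],-1]
  ]
}}

```text
time: 1.77
eef_pos: [191.6, -488.5, 230.8]
orientation: [[0.958, -0.0, 0.287], [-0.287, 0.001, 0.958], [-0.001, -1.0, 0.001]]
wrist_force: [-0.1, -0.0, 0.5]
opening: 85.6
```

```bash
cat >>h.py <<'E'
A=np.radians(-16.6);O=np.array([617.6,-88.5])
def w(x,y,z): c,s=np.cos(A),np.sin(A); return np.array([O[0]+c*x-s*y,O[1]+s*x+c*y,z])
def st(tgt=None):
    o=ctrl.observe();R=np.array(o['orientation']);p=np.array(o['eef_pos'])
    d=p[:2]-O;c,s=np.cos(A),np.sin(A)
    print('t',round(o['time'],2),'tcp',p.round(1),'ramp xy',round(c*d[0]+s*d[1],1),round(-s*d[0]+c*d[1],1),'yaw z',round(np.degrees(np.arctan2(R[1,2],R[0,2]))-90,2),'F',np.round(o['wrist_force'],1),'tilt',R[:,1].round(3))
    if tgt is not None: print('tool shift mm',(R.T@(tgt-p)).round(1))
E
python3 -c "
from h import *
st(w(-130,0,120))"
```

```text
t 1.77 tcp [ 191.6 -488.5  230.8] ramp xy -293.9 -505.0 yaw z -16.68 F [-0.1 -0.   0.5] tilt [-0.     0.001 -1.   ]
tool shift mm [163.3 111.1 505.2]
```

Request:
{"api": "arm_command", "payload": {
  "rows": [
    [[0.04,0,0.12],[0,0,0],-1],
    [[0.085,0,0.26],[0,0,0],-1],
    [[0.085,0,0.26],[0,0,0],-1],
    [[0.085,0,0.26],[0,0,0],-1],
    [[0.085,0,0.26],[0,0,0],-1],
    [[0.085,0,0.26],[0,0,0],-1],
    [[0.085,0,0.26],[0,0,0],-1],
    [[0.085,0,0.26],[0,0,0],-1],
    [[0.085,0,0.26],[0,0,0],-1],
    [[0.085,0,0.26],[0,0,0],-1],
    [[0.085,0,0.26],[0,0,0],-1],
    [[0.085,0,0.26],[0,0,0],-1],
    [[0.085,0,0.26],[0,0,0],-1],
    [[0.085,0,0.26],[0,0,0],-1],
    [[0.085,0,0.26],[0,0,0],-1],
    [[0.085,0,0.26],[0,0,0],-1],
    [[0.085,0,0.26],[0,0,0],-1],
    [[0.085,0,0.26],[0,0,0],-1],
    [[0.085,0,0.26],[0,0,0],-1],
    [[0.06,0,0.25],[0,0,0],-1]
  ]
}}

```text
time: 3.43
eef_pos: [495.8, -51.6, 231.0]
orientation: [[0.955, -0.0, 0.296], [-0.296, 0.0, 0.955], [-0.0, -1.0, 0.0]]
wrist_force: [0.1, -0.6, -1.2]
opening: 85.7
```

Request:
{"api": "arm_command", "payload": {
  "rows": [
    [[0,0.15,0],[0,0,0],-1],
    [[0,0.3,0],[0,0,0],-1],
    [[0,0.3,0],[0,0,0],-1],
    [[0,0.3,0],[0,0,0],-1],
    [[0,0.1,0],[0,0,0],-1],
    [[0,0,0],[0,0,0],-1]
  ]
}}

```text
time: 3.93
eef_pos: [493.1, -52.9, 113.6]
orientation: [[0.956, -0.006, 0.295], [-0.295, 0.001, 0.956], [-0.006, -1.0, -0.001]]
wrist_force: [0.2, 0.3, -0.6]
opening: 85.1
```

```bash
python3 - <<'E'
from h import *
import cv2
for n,b in(("top",(95,215,280,420)),("scene",(170,290,280,430))):
    im=ctrl.read_camera(n)[:,:,::-1];cv2.imwrite(f"pics/{n}1.png",cv2.resize(im[b[0]:b[1],b[2]:b[3]],None,fx=5,fy=5,interpolation=cv2.INTER_CUBIC))
st(w(-130,0,10))
E
```

```text
t 4.03 tcp [495.6 -53.4 117.3] ramp xy -126.9 -1.2 yaw z -17.09 F [-0.4 -0.1 -0.6] tilt [ 0.  0. -1.]
tool shift mm [ -3.1 107.3   1.2]
```

View pics/top1.png

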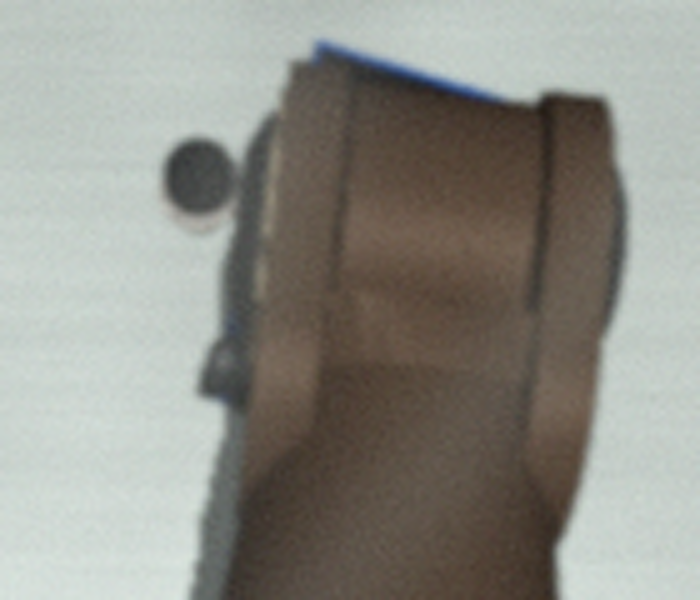

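View pics/scene1.png

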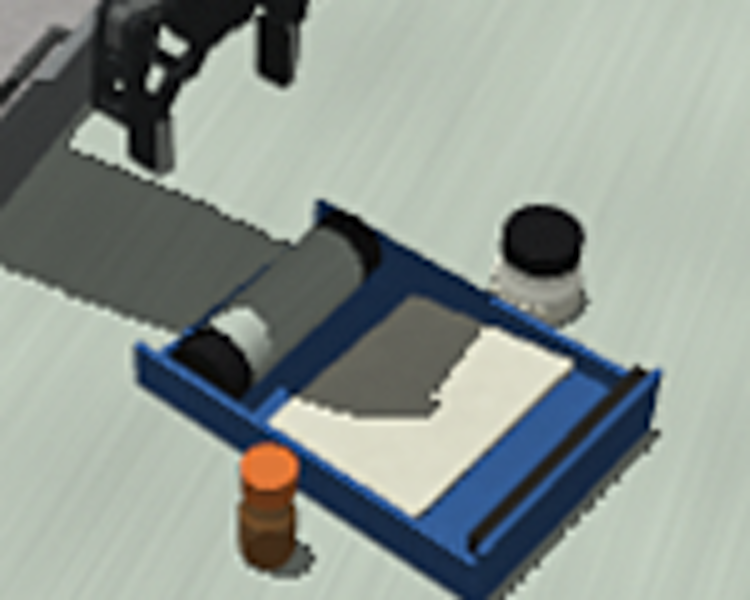

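Request:
{"api": "arm_command", "payload": {
  "rows": [
    [[-0.03,0.08,0.01],[0,-0.001,0],-1],
    [[-0.02,0.12,0],[0,-0.001,0],-1],
    [[0,0.12,0],[0,0,0],-1],
    [[0,0.12,0],[0,0,0],-1],
    [[0,0.12,0],[0,0,0],-1],
    [[0,0.12,0],[0,0,0],-1],
    [[0,0.06,0],[0,0,0],-1],
    [[0,0.03,0],[0,0,0],-1],
    [[0,0,0],[0,0,0],-1],
    [[0,0,0],[0,0,0],-1]
  ]
}}

```text
time: 4.87
eef_pos: [491.5, -51.2, 40.1]
orientation: [[0.958, 0.001, 0.287], [-0.287, -0.0, 0.958], [0.001, -1.0, 0.0]]
wrist_force: [0.4, -0.1, -0.1]
opening: 85.3
```

```bash
python3 - <<'E'
from h import *
import cv2
for n,b in(("scene",(170,290,280,430)),):
    im=ctrl.read_camera(n)[:,:,::-1];cv2.imwrite(f"pics/{n}2.png",cv2.resize(im[b[0]:b[1],b[2]:b[3]],None,fx=5,fy=5,interpolation=cv2.INTER_CUBIC))
st(w(-132,0,7))
E
```

```text
t 4.92 tcp [491.6 -51.3  40.2] ramp xy -131.3 -0.3 yaw z -16.68 F [ 0.4 -0.  -0.7] tilt [ 0.002 -0.    -1.   ]
tool shift mm [-0.7 33.2  0.3]
```

View pics/scene2.png

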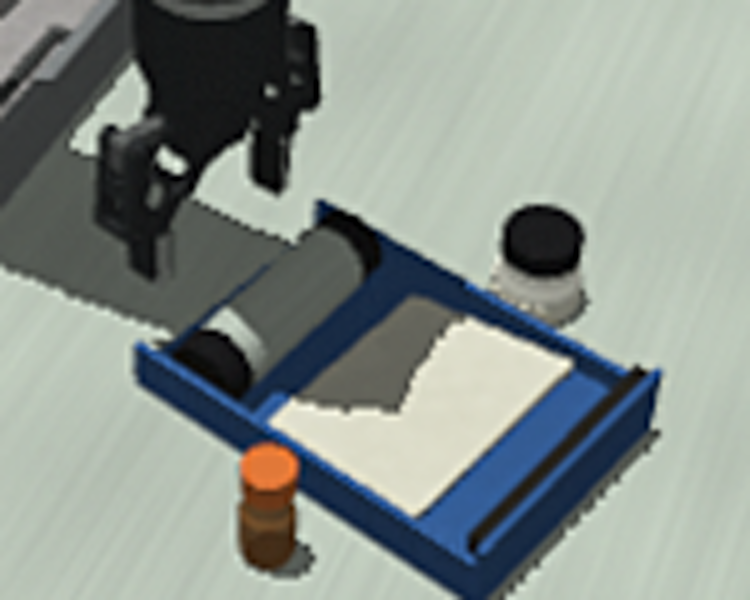

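```bash
python3 - <<'E'
from h import *
for z in(40,53):
    for P in[(-120,-43),(-142,-43),(-120,-53),(-142,-53),(-120,43),(-120,53)]:
        print(z,P,((proj(w(*P,z),S)[0]-[280,170])*5).round())
E
```

```text
40 (-120, -43) [176. 300.]
40 (-142, -43) [145. 281.]
40 (-120, -53) [163. 311.]
40 (-142, -53) [132. 291.]
40 (-120, 43) [283. 216.]
40 (-120, 53) [295. 206.]
53 (-120, -43) [176. 282.]
53 (-142, -43) [144. 263.]
53 (-120, -53) [163. 293.]
53 (-142, -53) [131. 273.]
53 (-120, 43) [284. 198.]
53 (-120, 53) [296. 188.]
```

Request:
{"api": "arm_command", "payload": {
  "rows": [
    [[0,0.05,0],[0,0,0],-1],
    [[0,0.06,0],[0,0,0],-1],
    [[0,0.06,0],[0,0,0],-1],
    [[0,0.06,0],[0,0,0],-1],
    [[0,0.06,0],[0,0,0],-1],
    [[0,0.03,0],[0,0,0],-1],
    [[0,0.02,0],[0,0,0],-1],
    [[0,0,0],[0,0,0],-1],
    [[0,0,0],[0,0,0],-1]
  ]
}}

```text
time: 5.67
eef_pos: [491.0, -51.2, 5.3]
orientation: [[0.958, -0.0, 0.287], [-0.287, 0.0, 0.958], [-0.0, -1.0, 0.0]]
wrist_force: [0.1, -0.0, 0.9]
opening: 85.3
```

```bash
python3 - <<'E'
from h import *
import cv2
for n,b in(("scene",(170,290,280,430)),):
    im=ctrl.read_camera(n)[:,:,::-1];cv2.imwrite(f"pics/{n}3.png",cv2.resize(im[b[0]:b[1],b[2]:b[3]],None,fx=5,fy=5,interpolation=cv2.INTER_CUBIC))
st(w(-116,0,6))
E
```

```text
t 5.72 tcp [491.2 -51.2   5.5] ramp xy -131.8 -0.4 yaw z -16.67 F [ 0.1  0.8 -0.6] tilt [ 0.  0. -1.]
tool shift mm [15.8 -0.5  0.4]
```

View pics/scene3.png

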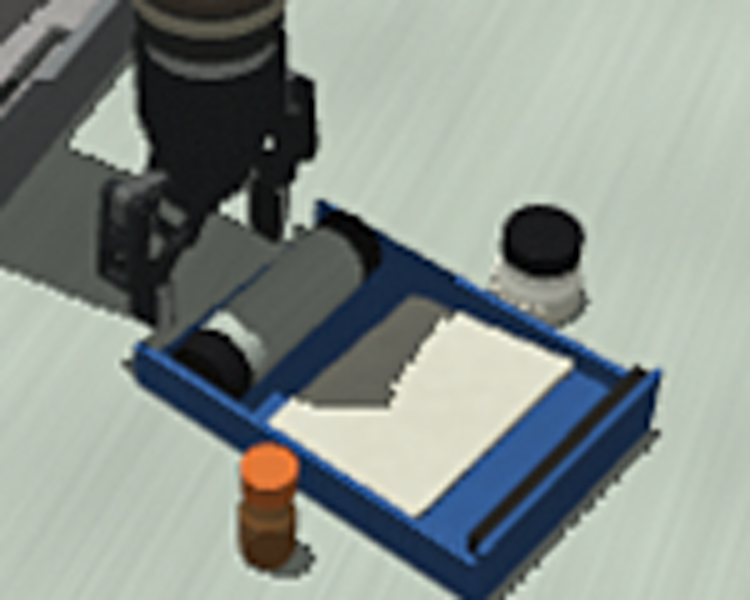

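Request:
{"api": "arm_command", "payload": {
  "rows": [
    [[0.02,0,0.003],[0,0,0],-1],
    [[0.025,0,0],[0,0,0],-1],
    [[0.025,0,0],[0,0,0],-1],
    [[0.025,0,0],[0,0,0],-1],
    [[0.02,0,0],[0,0,0],-1],
    [[0.02,0,0],[0,0,0],-1],
    [[0.02,0,0],[0,0,0],-1],
    [[0.02,0,0],[0,0,0],-1],
    [[0.02,0,0],[0,0,0],-1],
    [[0.02,0,0],[0,0,0],-1],
    [[0.02,0,0],[0,0,0],-1],
    [[0.02,0,0],[0,0,0],-1],
    [[0.02,0,0],[0,0,0],-1]
  ]
}}

```text
time: 6.8
eef_pos: [517.6, -58.9, 5.3]
orientation: [[0.958, -0.0, 0.287], [-0.287, 0.0, 0.958], [-0.0, -1.0, 0.0]]
wrist_force: [-0.6, 0.1, 0.2]
opening: 85.3
```

```bash
python3 - <<'E'
from h import *
import cv2
for n,b in(("scene",(170,290,280,430)),):
    im=ctrl.read_camera(n)[:,:,::-1];cv2.imwrite(f"pics/{n}4.png",cv2.resize(im[b[0]:b[1],b[2]:b[3]],None,fx=5,fy=5,interpolation=cv2.INTER_CUBIC))
st(w(-80,0,6))
E
```

```text
t 6.85 tcp [518.  -59.    5.3] ramp xy -103.9 -0.1 yaw z -16.67 F [0.6 0.3 0.8] tilt [ 0. -0. -1.]
tool shift mm [23.9 -0.6  0.2]
```

View pics/scene4.png

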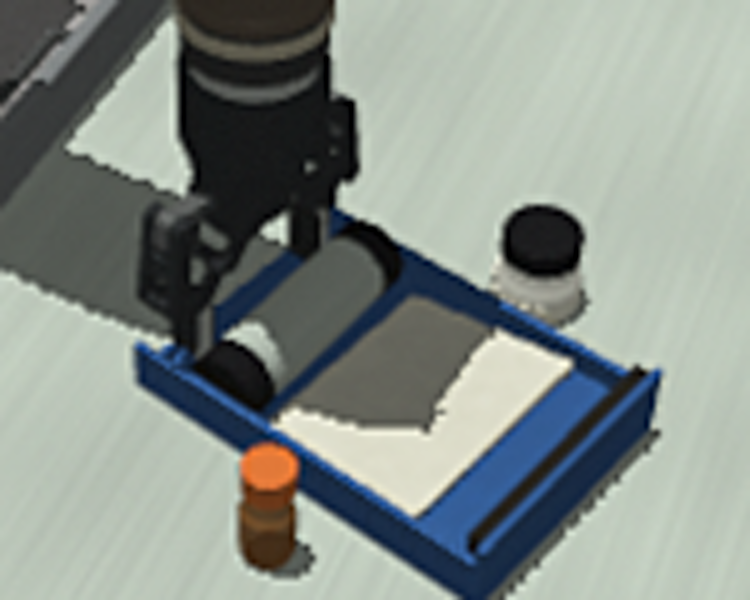

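The picture shows the tube moved up evenly against both fingers, with its ends at crop (240,375) and (375,250), parallel to the ramp. I'll carry on up the slope at 36 mm/s.

Request:
{"api": "arm_command", "payload": {
  "rows": [
    [[0.02,0,0],[0,0,0],-1],
    [[0.03,0,0],[0,0,0],-1],
    [[0.03,0,0],[0,0,0],-1],
    [[0.03,0,0],[0,0,0],-1],
    [[0.03,0,0],[0,0,0],-1],
    [[0.03,0,0],[0,0,0],-1],
    [[0.03,0,0],[0,0,0],-1],
    [[0.03,-0.004,0],[0,0,0],-1],
    [[0.03,-0.005,0],[0,0,0],-1],
    [[0.03,-0.005,0],[0,0,0],-1],
    [[0.03,-0.005,0],[0,0,0],-1],
    [[0.03,-0.005,0],[0,0,0],-1],
    [[0.03,-0.005,0],[0,0,0],-1],
    [[0.03,-0.005,0],[0,0,0],-1],
    [[0.03,-0.005,0],[0,0,0],-1],
    [[0.03,-0.005,0],[0,0,0],-1],
    [[0.03,-0.005,0],[0,0,0],-1],
    [[0.03,-0.005,0],[0,0,0],-1],
    [[0.03,-0.005,0],[0,0,0],-1],
    [[0.02,-0.003,0],[0,0,0],-1]
  ]
}}

```text
time: 8.52
eef_pos: [573.4, -75.6, 11.6]
orientation: [[0.958, 0.0, 0.287], [-0.287, -0.0, 0.958], [0.0, -1.0, 0.0]]
wrist_force: [-0.4, 0.5, 0.3]
opening: 85.3
```

```bash
python3 - <<'E'
from h import *
import cv2
for n,b in(("scene",(170,290,280,430)),):
    im=ctrl.read_camera(n)[:,:,::-1];cv2.imwrite(f"pics/{n}5.png",cv2.resize(im[b[0]:b[1],b[2]:b[3]],None,fx=5,fy=5,interpolation=cv2.INTER_CUBIC))
st(w(19,0,22))
E
```

```text
t 8.57 tcp [573.8 -75.7  11.6] ramp xy -45.6 -0.2 yaw z -16.68 F [ 0.7 -0.4 -0.1] tilt [ 0.001 -0.    -1.   ]
tool shift mm [ 64.6 -10.3   0.3]
```

View pics/scene5.png

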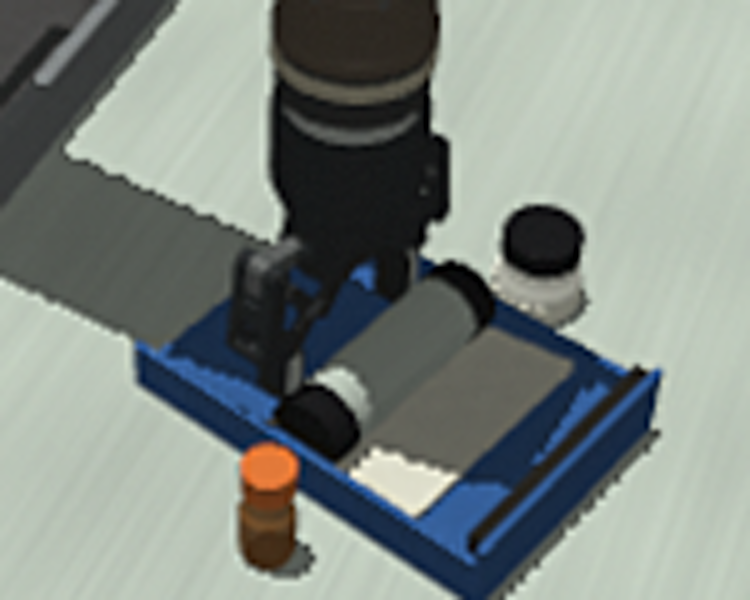

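Request:
{"api": "arm_command", "payload": {
  "rows": [
    [[0.02,-0.003,0],[0,0,0],-1],
    [[0.03,-0.005,0],[0,0,0],-1],
    [[0.03,-0.005,0],[0,0,0],-1],
    [[0.03,-0.005,0],[0,0,0],-1],
    [[0.03,-0.005,0],[0,0,0],-1],
    [[0.03,-0.005,0],[0,0,0],-1],
    [[0.03,-0.005,0],[0,0,0],-1],
    [[0.03,-0.005,0],[0,0,0],-1],
    [[0.03,-0.005,0],[0,0,0],-1],
    [[0.03,-0.005,0],[0,0,0],-1],
    [[0.03,-0.005,0],[0,0,0],-1],
    [[0.03,-0.005,0],[0,0,0],-1],
    [[0.03,-0.005,0],[0,0,0],-1],
    [[0.03,-0.005,0],[0,0,0],-1],
    [[0.03,-0.005,0],[0,0,0],-1],
    [[0.03,-0.005,0],[0,0,0],-1],
    [[0.03,-0.005,0],[0,0,0],-1],
    [[0.02,-0.003,0],[0,0,0],-1],
    [[0.02,-0.003,0],[0,0,0],-1]
  ]
}}

```text
time: 10.15
eef_pos: [624.9, -91.0, 20.4]
orientation: [[0.958, -0.0, 0.287], [-0.287, 0.0, 0.958], [-0.0, -1.0, 0.0]]
wrist_force: [-2.0, 0.2, 0.6]
opening: 85.5
```

```bash
python3 - <<'E'
from h import *
import cv2
for n,b in(("scene",(170,290,280,430)),):
    im=ctrl.read_camera(n)[:,:,::-1];cv2.imwrite(f"pics/{n}6.png",cv2.resize(im[b[0]:b[1],b[2]:b[3]],None,fx=5,fy=5,interpolation=cv2.INTER_CUBIC))
st(w(32.5,0,22))
E
```

```text
t 10.2 tcp [625.3 -91.1  20.5] ramp xy 8.2 -0.3 yaw z -16.67 F [ 0.3 -1.2 -0.1] tilt [ 0.001 -0.    -1.   ]
tool shift mm [24.3 -1.5  0.3]
```

View pics/scene6.png

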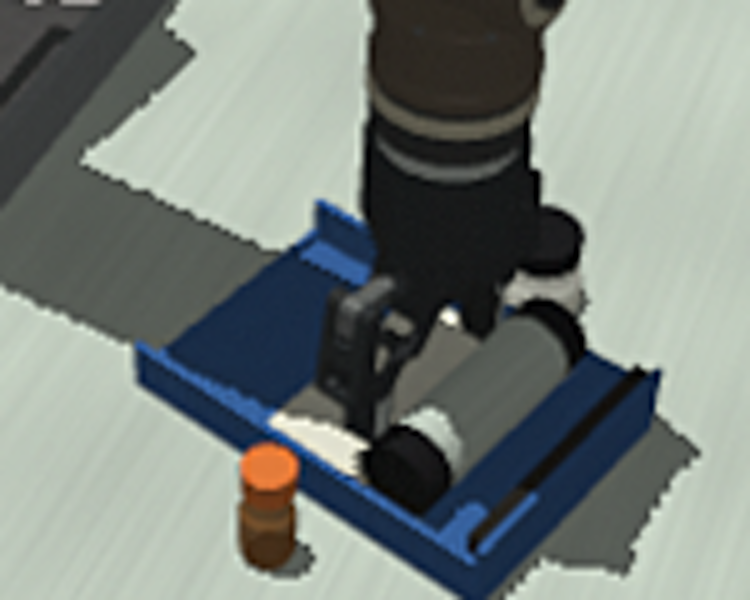

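Request:
{"api": "arm_command", "payload": {
  "rows": [
    [[0.02,-0.003,0],[0,0,0],-1],
    [[0.02,-0.003,0],[0,0,0],-1],
    [[0.02,-0.003,0],[0,0,0],-1],
    [[0.02,-0.003,0],[0,0,0],-1],
    [[0.02,0,0],[0,0,0],-1],
    [[0.02,0,0],[0,0,0],-1],
    [[0.02,0,0],[0,0,0],-1],
    [[0.02,0,0],[0,0,0],-1],
    [[0.02,0,0],[0,0,0],-1],
    [[0.02,0,0],[0,0,0],-1],
    [[0.015,0,0],[0,0,0],-1],
    [[0,0,0],[0,0,0],-1]
  ]
}}

```text
time: 11.2
eef_pos: [645.6, -97.2, 21.6]
orientation: [[0.958, 0.0, 0.287], [-0.287, -0.0, 0.958], [0.0, -1.0, 0.0]]
wrist_force: [0.7, 0.2, -0.4]
opening: 85.3
```

```bash
python3 - <<'E'
from h import *
import cv2
for n,b in(("scene",(170,290,280,430)),):
    im=ctrl.read_camera(n)[:,:,::-1];cv2.imwrite(f"pics/{n}7.png",cv2.resize(im[b[0]:b[1],b[2]:b[3]],None,fx=5,fy=5,interpolation=cv2.INTER_CUBIC))
st(w(32.5,0,22))
E
```

```text
t 11.25 tcp [645.4 -97.2  21.5] ramp xy 29.1 -0.3 yaw z -16.67 F [-0.3 -0.8 -0.3] tilt [ 0. -0. -1.]
tool shift mm [ 3.3 -0.5  0.3]
```

View pics/scene7.png

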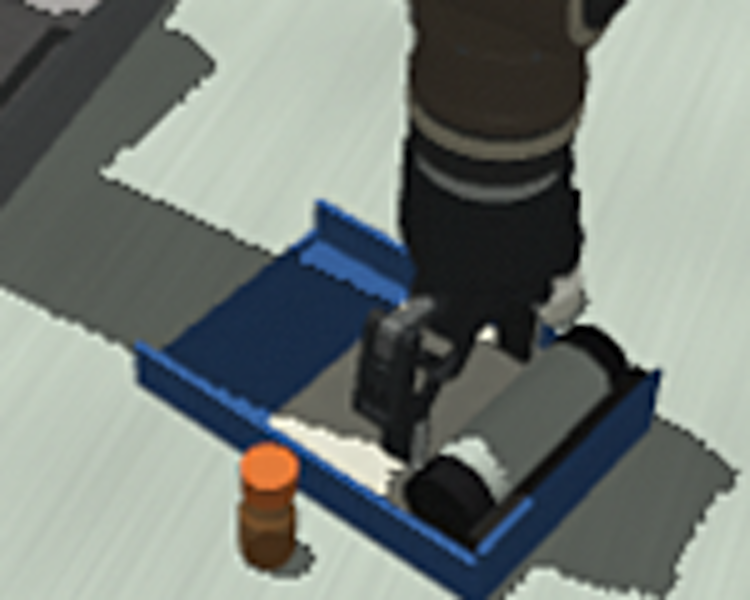

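The tube has dropped over the crest into the nest. I'll press gently on until the stop is felt.

Request:
{"api": "arm_command", "payload": {
  "rows": [
    [[0.01,0,0],[0,0,0],-1],
    [[0.01,0,0],[0,0,0],-1],
    [[0.01,0,0],[0,0,0],-1],
    [[0,0,0],[0,0,0],-1]
  ]
}}

```text
time: 11.58
eef_pos: [648.4, -98.0, 21.6]
orientation: [[0.958, 0.0, 0.287], [-0.287, -0.0, 0.958], [0.0, -1.0, 0.0]]
wrist_force: [-1.1, -0.1, -1.1]
opening: 85.5
```

Request:
{"api": "arm_command", "payload": {
  "rows": [
    [[0.01,0,0],[0,0,0],-1],
    [[0,0,0],[0,0,0],-1],
    [[0,0,0],[0,0,0],-1]
  ]
}}

```text
time: 11.83
eef_pos: [648.9, -98.2, 21.5]
orientation: [[0.958, -0.001, 0.287], [-0.287, 0.0, 0.958], [-0.001, -1.0, -0.0]]
wrist_force: [-1.6, 0.7, 1.4]
opening: 85.5
```

Request:
{"api": "arm_command", "payload": {
  "rows": [
    [[0.01,0,0],[0,0,0],-1],
    [[0,0,0],[0,0,0],-1],
    [[0,0,0],[0,0,0],-1]
  ]
}}

```text
time: 12.08
eef_pos: [648.9, -98.2, 21.4]
orientation: [[0.958, -0.002, 0.287], [-0.287, 0.001, 0.958], [-0.002, -1.0, -0.0]]
wrist_force: [-5.7, 1.4, 3.4]
opening: 85.7
```

```bash
python3 - <<'E'
from h import *
import cv2
for n,b in(("scene",(170,290,280,430)),):
    im=ctrl.read_camera(n)[:,:,::-1];cv2.imwrite(f"pics/{n}8.png",cv2.resize(im[b[0]:b[1],b[2]:b[3]],None,fx=5,fy=5,interpolation=cv2.INTER_CUBIC))
st()
E
```

```text
t 12.13 tcp [648.9 -98.3  21.4] ramp xy 32.8 -0.4 yaw z -16.69 F [-5.2  2.3  2.7] tilt [-0.002  0.001 -1.   ]
```

View pics/scene8.png

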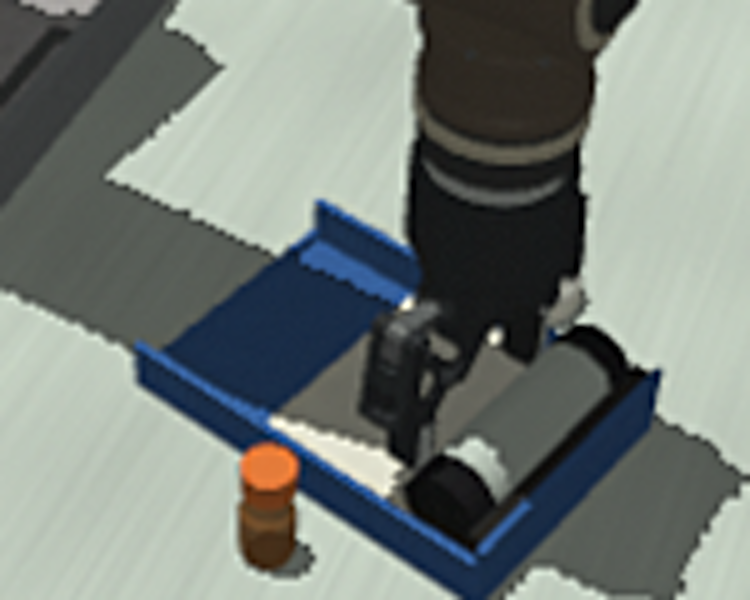

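The stop is felt: about 6 N with the TCP no longer advancing, at ramp x 32.8 mm against about 32.5 predicted for home. Now I'll back off slowly and raise the hand.

Request:
{"api": "arm_command", "payload": {
  "rows": [
    [[-0.005,0,0],[0,0,0],-1],
    [[-0.005,0,0],[0,0,0],-1],
    [[-0.005,0,0],[0,0,0],-1],
    [[-0.005,0,0],[0,0,0],-1],
    [[-0.005,0,0],[0,0,0],-1],
    [[-0.01,0,0],[0,0,0],-1],
    [[-0.02,0,0],[0,0,0],-1],
    [[-0.03,-0.02,0],[0,0,0],-1],
    [[-0.04,-0.04,0],[0,0,0],-1],
    [[-0.04,-0.06,0],[0,0,0],-1],
    [[-0.04,-0.1,0],[0,0,0],-1],
    [[0,-0.2,0],[0,0,0],-1],
    [[0,-0.2,0],[0,0,0],-1],
    [[0,-0.2,0],[0,0,0],-1],
    [[-0.1,-0.2,0],[0,0,0],-1],
    [[-0.2,-0.2,0],[0,0,0],-1],
    [[-0.2,-0.2,0],[0,0,0],-1],
    [[-0.2,-0.1,0],[0,0,0],-1],
    [[-0.1,0,0],[0,0,0],-1],
    [[0,0,0],[0,0,0],-1]
  ]
}}

```text
time: 13.8
eef_pos: [552.6, -69.3, 175.4]
orientation: [[0.958, 0.002, 0.286], [-0.286, -0.0, 0.958], [0.002, -1.0, 0.0]]
wrist_force: [-0.0, 0.1, 0.0]
opening: 85.2
```

```bash
python3 - <<'E'
from h import *
import cv2
for n,b in(("scene",(170,290,280,430)),("top",(95,195,300,440))):
    im=ctrl.read_camera(n)[:,:,::-1];cv2.imwrite(f"pics/{n}9full.png",im);cv2.imwrite(f"pics/{n}9.png",cv2.resize(im[b[0]:b[1],b[2]:b[3]],None,fx=5,fy=5,interpolation=cv2.INTER_CUBIC))
st()
for a in (-65,65):print(((proj(w(63.5,a,40),S)[0]-[280,170])*5).round(),((proj(w(63.5,a,40),T)[0]-[300,95])*5).round())
E
```

```text
t 13.9 tcp [553.9 -69.7 173.4] ramp xy -66.5 -0.2 yaw z -16.66 F [-1.  -0.1  0.4] tilt [ 0.001 -0.    -1.   ]
[441. 510.] [424. 163.]
[596. 356.] [212.  97.]
```

View pics/scene9.png

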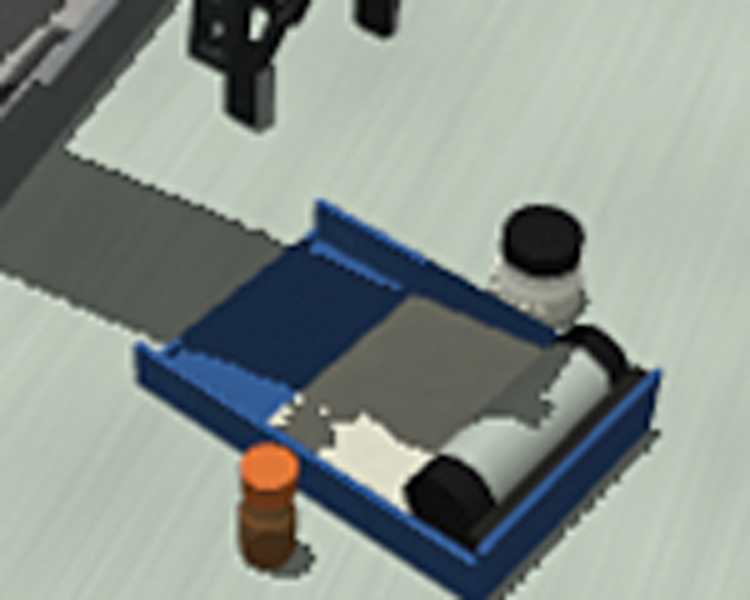

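View pics/scene9full.png

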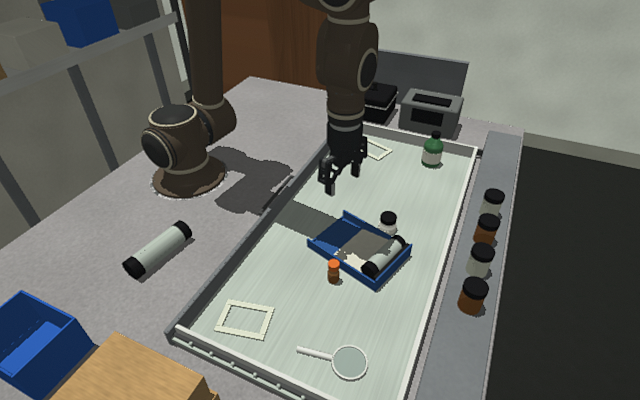

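```bash
python3 - <<'E'
import cv2,numpy as np
a=cv2.imread("pics/scene8.png",0).astype(np.float32);b=cv2.imread("pics/scene9.png",0).astype(np.float32)
# end disc region of -y end (black), and control on ramp corner/vial
for n,(r0,r1,c0,c1) in dict(tubeend=(440,560,395,500),vial=(430,590,225,320)).items():
    x=a[r0:r1,c0:c1].copy();y=b[r0:r1,c0:c1].copy()
    m,cc=cv2.findTransformECC(x,y,np.eye(2,3,dtype=np.float32),cv2.MOTION_TRANSLATION,(3,100,1e-6),None,5);print(n,m[:,2]/5,'px',cc)
E
```

```text
Traceback (most recent call last):
TypeError: 'float' object is not subscriptable
```

Request:
{"api": "arm_command", "payload": {
  "rows": [
    [[-0.1,-0.1,0],[0,0,0],-1],
    [[-0.2,-0.15,0],[0,0,0],-1],
    [[-0.2,-0.15,0],[0,0,0],-1],
    [[-0.2,-0.15,0],[0,0,0],-1],
    [[-0.2,-0.15,0],[0,0,0],-1],
    [[-0.2,-0.1,0],[0,0,0],-1],
    [[-0.1,0,0],[0,0,0],-1],
    [[0,0,0],[0,0,0],-1],
    [[0,0,0],[0,0,0],-1]
  ]
}}

```text
time: 14.65
eef_pos: [439.1, -35.3, 253.0]
orientation: [[0.958, -0.0, 0.287], [-0.287, -0.0, 0.958], [-0.0, -1.0, -0.0]]
wrist_force: [-0.0, -0.8, -0.1]
opening: 85.0
```

```bash
python3 - <<'E'
from h import *
import cv2
for n,b in(("scene",(195,295,295,425)),("top",(95,195,300,440))):
    im=ctrl.read_camera(n)[:,:,::-1];cv2.imwrite(f"pics/{n}10full.png",im);cv2.imwrite(f"pics/{n}10.png",cv2.resize(im[b[0]:b[1],b[2]:b[3]],None,fx=5,fy=5,interpolation=cv2.INTER_CUBIC))
st()
E
```

```text
t 14.75 tcp [439.4 -35.5 252.5] ramp xy -185.9 -0.1 yaw z -16.68 F [ 1.  -0.  -0.6] tilt [-0.001 -0.    -1.   ]
```

View pics/scene10.png

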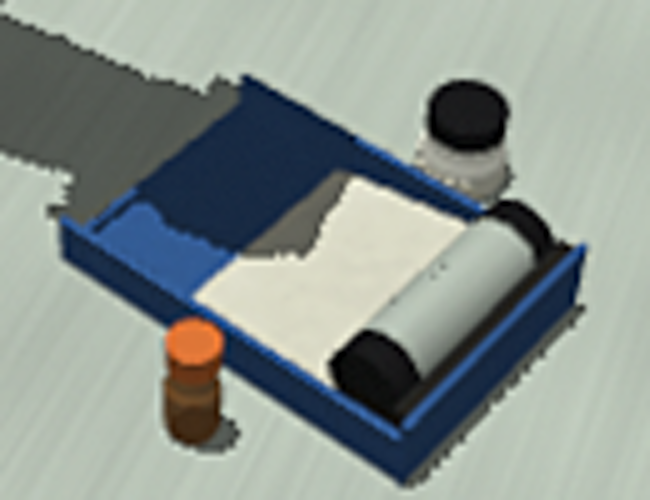

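View pics/top10full.png

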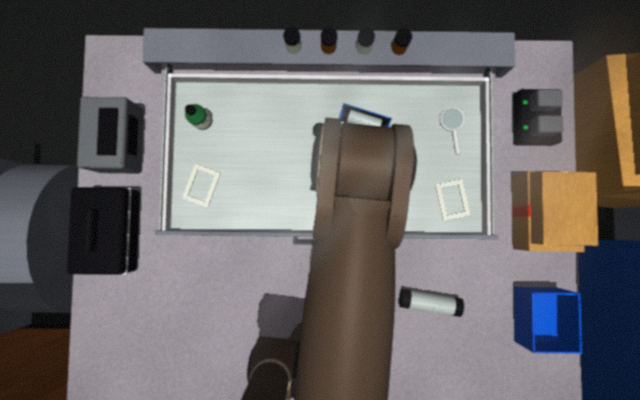

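```bash
python3 - <<'E'
import cv2,numpy as np
a=cv2.imread("pics/scene8.png",0).astype(np.float32);b=cv2.imread("pics/scene9.png",0).astype(np.float32)
from h import *
for n,(r0,r1,c0,c1) in dict(tubeend=(440,560,395,500),vial=(430,590,225,320)).items():
    cc,m=cv2.findTransformECC(a[r0:r1,c0:c1].copy(),b[r0:r1,c0:c1].copy(),np.eye(2,3,dtype=np.float32),cv2.MOTION_TRANSLATION,(3,100,1e-6),None,5);print(n,m[:,2]/5,'px',cc)
print('1mm uphill px',proj(w(64.5,0,40),S)-proj(w(63.5,0,40),S))
E
```

```text
tubeend [ 0.4692331  -0.09431509] px 0.7485559745504947
vial [ 0.02686852 -0.01204678] px 0.9345495008164509
1mm uphill px [[0.3484439  0.20712681]]
```

```bash
python3 -c "
from plant import ctrl
print(ctrl.sign_off())"
```

```text
the job is handed in; nothing more can be done
None
```

I pushed the smaller tube, the one on the ramp, up the slope, over the crest and home against the stop. I pushed with both open fingertips behind it at 24–36 mm/s, with no pinching or lifting. Then I took the hand away and handed the job in at about 15 s of the 35 s allowed.

**Last checks**
- **Home against the stop:** with the tube touching the stop, the push force rose to about 6 N and the TCP stopped advancing. It stopped at ramp x 32.8 mm, against 32.5 mm predicted for home.
- **No run back:** the final pictures show the tube in the nest, parallel to the stop. The tube was never seen moving away from the fingers, but I have no direct measurement of its speed.
- **Other items:** the vial, jar, bottle, frames and magnifier look unmoved. In the last top view the arm hid the vial, most of the jar and most of the ramp, so for those I relied on the scene view.
- **Hand clear:** the TCP is about 250 mm high and touching nothing.

**Checks that failed or were weak:** the first script comparing the tube's position before and after release had an error. The rerun gave a poor match (0.75) because of changing shadows. It showed no downhill shift, but it cannot rule out a gap of up to about 1 mm at the stop.

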